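Bring the cart wheel's valve to the top for pumping

TASK

The cart wheel on the bench stand is to be pumped up next: push its spokes round with the fingertips, one after another as far as it takes, until the valve stem is at the top of the wheel, straight above the hub as seen from the front, and leave the wheel at rest there. Keep your fingers off the tyre, which is not seated on its rim yet, and off the valve stem itself. Do not shift or lift the stand or disturb the pump, the two tyre levers and the roll of tape lying round it.

Things in the scene. Friction and masses are not known exactly. Their poses are not given: they have to be found in the camera images.
- stand: Heavy steel bench stand, 5 kg, loose on rubber feet: foot plate 200 x 200 mm, top 16 mm above the worktop, and behind the wheel an upright, 64 mm wide, leaning back, whose stub axle carries the wheel. Origin: middle of the underside. z up; x level, from the robot's side through the wheel to the upright; y to the left seen from the front. The wheel's front is open.
- hub (a point): Centre of the wheel, 165 mm straight above the stand's origin. The wheel leans back 30 degrees: the axle lies over stand x, its front end raised 30 degrees. Along the axle from here, front negative: tyre and rim -24 to +24 mm; hub, 26 mm radius, -30 to +40; axle cap to -39; upright from +56. Rim 92 to 107 mm radius, tyre to 150. Frame turns with the wheel: x along the axle (backwards), z to the valve.
- spoke (a point): Middle of one of the five equal straight spokes, 60 mm from the axle in the wheel's middle plane. Spokes are 72 degrees apart, 20 mm wide at the hub, 15 mm at the rim; here about 18 mm, reaching from -22 to +21 mm along the axle. Between them the wheel is open right through from 26 to 92 mm radius: a fingertip put in there to about the middle plane pushes the next spoke.
- valve_tip (a point): Tip of the valve stem, 56.5 mm from the axle in the middle plane. The stem (black rubber foot, brass threaded end, 9 to 15 mm thick, 36 mm long) stands on the inside of the rim and points at the hub, midway between two spokes (36 degrees to either side). Frame turns with the wheel: x along the axle, z from axle to valve foot, which leans straight back from the vertical when the valve is at the top.
- wheel (a joint): Wheel angle, rad: 0 or any whole turn with the valve at the top; grows clockwise as seen by the robot, so at 1.57 the valve is on the right, at -1.57 or 4.71 on the left. No stops. Spokes lie at this angle plus 36, 108, 180, 252, 324 degrees clockwise from the top. Bearing drag 0.12 N m (2 N at a spoke): it stays where left; pushed fast, it coasts some degrees.
- tyre: Black treaded pneumatic tyre on the wheel, 300 mm outside diameter, 47 mm wide; origin at the wheel's centre, turning with the wheel. Not to be touched.
- valve: The valve stem as a body; origin at the wheel's centre, turning with it (the stem itself is at valve_tip). Not to be pushed.
- pump: Small hand pump lying on the worktop to the left of the stand, 180 mm long (along its x), 30 mm wide, 32 mm high: bright tube, black head and ribbed black grip. Origin: underside, near the middle of its length. Not to be disturbed.
- lever_a: Flat steel tyre lever lying to the right of the stand, 120 x 17 x 13 mm, along its x. Origin: underside, middle. Not to be disturbed.
- lever_b: Second, equal tyre lever beside the first, further right. Not to be disturbed.
- masking_tape: Roll of masking tape lying flat behind the stand, 92 mm across, 24 mm high. Origin: centre of its underside. Not to be disturbed.

How it is judged:
By the outcome, as a careful person would: the job done as asked, in the order asked, and still so for the second after the job is handed in, with the robot touching nothing.
It also fails if it takes over 58 s, if anything falls off the work surface, if the arm or the gripper's body presses on something with over 40 N, if the wrist force passes 120 N, or if a joint passes its speed limit or range.

ROBOT

A 6-joint arm with a two-finger parallel gripper is mounted at the origin on a cart in front of the work surface, level with it; the furniture and walls round the work are solid. World frame = base frame: x ahead of the robot, y to its left, z up, the work surface at z = 0. Lengths are in m, angles in rad, forces in N, time in s.
With the tool pointing down it reaches from about 0.3 to 0.95 m from the base axis. Payload 3.1 kg.
Tool frame: the origin (TCP) lies at the very end of the fingers, on their centre line; the grasp point (between the pads) lies 19 mm behind it; z points along the fingers, y is the line along which they close (so a half turn about z gives the same grasp; the last joint's range is limited). The gripper opens to 85 mm and grips with 20 to 120 N. Pads are 22 mm wide; open, the fingers measure 114 mm over their backs; the gripper's body (76 mm by 85 mm) begins 54 mm behind the grasp point. The pads swing forward as they close: fully open they stand 13 mm farther back than shut.
Start: joints at [-1.36, 0.308, 1.634, -0, 1.2, -0.07], TCP at [0.173, -0.601, 0.203] pointing down, gripper open.
Joint ranges: [-3.06, 3.06], [-0.79, 1.96], [0.05, 2.63], [-1.19, 4.34], [0.05, 2.64], [-2.94, 2.94]. Speed limits (rad/s): [2.79, 2.79, 3.14, 3.14, 3.14, 3.14].

INTERFACE

Orientations are given as a rotation vector (axis times angle).
In Python, from plant import robot gives the robot as it stands. The module is installed in compiled form; this text tells all that it offers.
- The arm moves only by the tool jog_arm, never from a script. Its argument "series" is a list of rows, each an object with "gripper": the closure, from -1 (fully open) to 1 (shut); "linear": the shift along the tool's x, y, z in mm, a list of three; "roll": the turn about the tool's z in degrees. A call has 1 to 12 rows; each row shifts and turns the commanded pose from where the row before left it, along the tool's axes as they then stand; what a row does not reach is not made up. A row lasts 1/12 s, in which the tool goes at most 41.7 mm and 7.16 degrees, less where a joint would pass 70% of its speed; a pose out of reach is approached as far as the arm can. A call with a gripper value outside its range is refused whole. The fingers move at their own pace and stop on an object; "squeeze" is the grip in N (left out, the last holds). Time passes only in rows, so rows that do not move let the fingers close. It gives the time, the measured TCP pose, the force, the opening and the grip force at its end, in the units of the state.
- robot.observe(): the state, without advancing time (a new reading comes with each control period).
- robot.capture(name): name is "scene" or "top" or "wrist"; returns (picture, depth): 480x640x3 uint8, blue, green, red; 480x640 float32, m along the optical axis (not along the pixel's ray), 0 where there is no reading.
- robot.get_calibration(name): a dict with "fov_y" (degrees; the focal length in pixels is half the picture's height over the tangent of half this angle, whatever the lens; pixels are square), "cx", "cy" (the principal point, pixels), "k1" (the pictures are not rectified: a ray, as slopes to the right and down, at radius r is drawn at 1 + k1 r^2 times it, then the intrinsics apply), "T" (4x4, takes a point from camera to world coordinates); the wrist camera has in their place "hand_eye" (4x4, takes a point from camera to tool coordinates, whose origin is the TCP and whose axes are the flange's). Camera axes: x right, y up, looking along -z (the intrinsics and any distortion apply to the point x, -y, -z); pixel columns grow to the right and rows downward; lengths in m; the calibration is good to about 2 mm. A picture is of the moment at which its call begins: read the wrist's pose just before it. get_calibration takes no time and is no camera call.
- robot.hand_in(): hands the job in; it is judged then, once.
The state is a dict: "t": time; "joint_pos": joint angles; "joint_vel": joint speeds; "effort": joint torques, N m; "tcp_pos": TCP position; "tool_rot": TCP orientation; "force": force on the tool from outside, world axes, zero at the start; "ft_torque": the same for the moment, N m; "width": finger opening in m; "finger_force": force on a finger pad.
Only numpy, scipy, OpenCV 4.12 (cv2) and the standard library are available. Lean on these libraries where they do the work, as an engineer would, in place of code of your own. Each camera call takes 0.05 s, during which the arm holds its last target. There are 200 camera calls.

## Working session

There is one attempt and no reset: what is moved stays moved. The work goes in short steps, Python scripts to look and compute and a tool call to move; the robot and the scene stay as the last step left them, time stands still between calls to the robot, and variables do not carry over. Pictures are saved under pics/ and viewed, at most 10 in all, crops included, and the job is handed in when it is done.

Besides the shell and the picture viewer there is one more tool, called after ">>>" in YAML: its name, and indented under it one key for each argument. jog_arm: Moves the arm, as the interface text tells. Its arguments: {"type":"object","properties":{"series":{"type":"array"},"squeeze":{"type":"number"}},"required":["series"]}

```bash
mkdir -p pics
python3 - <<'E'
from plant import robot
import cv2,numpy as np
s=robot.observe();print({k:np.round(v,3) for k,v in s.items()})
for n in("scene","top"):
    p,d=robot.capture(n);cv2.imwrite(f"pics/{n}0.png",p);np.save(f"{n}0.npy",d)
    c=robot.get_calibration(n);print(n,c)
print(robot.get_calibration("wrist"))
E
```

```text
{'t': np.float64(0.0), 'joint_pos': array([-1.36 ,  0.309,  1.635,  0.   ,  1.2  , -0.07 ]), 'joint_vel': array([-0.   , -0.   , -0.   , -0.003,  0.   ,  0.001]), 'effort': array([-1.0000e-03, -4.1526e+01, -2.7667e+01,  0.0000e+00,  1.0000e-02,
       -0.0000e+00]), 'tcp_pos': array([ 0.173, -0.6  ,  0.202]), 'tool_rot': array([-3.108, -0.439,  0.   ]), 'force': array([-0.106,  0.254,  0.22 ]), 'ft_torque': array([-0.   , -0.018,  0.038]), 'finger_force': np.float64(0.0), 'width': np.float64(0.085)}
scene {'fov_y': 42.60638850662769, 'cx': 310.4644212172313, 'cy': 252.1814485045089, 'k1': 0.027356198643912102, 'T': array([[ 0.85502466,  0.35190785, -0.38091166,  0.26850503],
       [-0.51843771,  0.56239962, -0.64414983, -0.44278233],
       [-0.01245681,  0.74824296,  0.66330785,  0.79386397],
       [ 0.        ,  0.        ,  0.        ,  1.        ]])}
top {'fov_y': 45.005680759751854, 'cx': 323.61583692990604, 'cy': 242.69613765887343, 'k1': -0.08103025325155151, 'T': array([[-0.01046249,  0.98739752, -0.15791347,  0.49842227],
       [-0.99928883, -0.00460313,  0.03742512,  0.18862926],
       [ 0.03622657,  0.15819273,  0.98674348,  1.04511726],
       [ 0.        ,  0.        ,  0.        ,  1.        ]])}
{'fov_y': 65.00143018955139, 'cx': 319.035502526849, 'cy': 234.70153833476948, 'k1': -0.08220843661838798, 'hand_eye': array([[ 1.00076884e-03,  9.46030952e-01,  3.24074739e-01,
         8.37748099e-02],
       [ 9.99999479e-01, -8.82151145e-04, -5.12924985e-04,
         9.47418466e-05],
       [-1.99360010e-04,  3.24075083e-01, -9.46031342e-01,
        -1.71400592e-01],
       [ 0.00000000e+00,  0.00000000e+00,  0.00000000e+00,
         1.00000000e+00]])}
```

View pics/scene0.png

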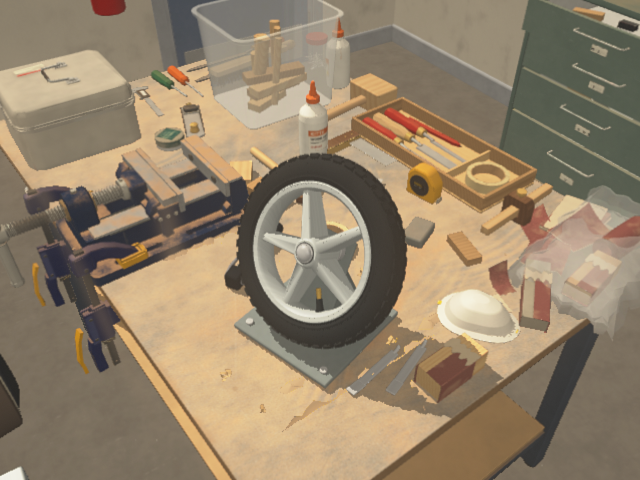

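View pics/top0.png

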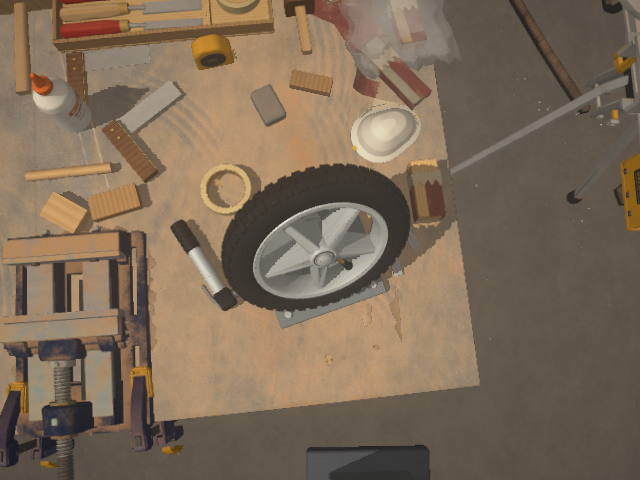

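The scene view shows the hub cap near (306,252) and the valve low, near (319,293). In the top view the cap is near (323,258), the valve tip near (347,264), and the plate front edge runs from about (280,322) to (385,288).

```bash
cat > h.py <<'E'
import numpy as np,cv2
from plant import robot
from scipy.spatial.transform import Rotation as R
def ray(n,px,T=None):
    c=robot.get_calibration(n);f=240/np.tan(np.radians(c["fov_y"]/2))
    K=np.array([[f,0,c["cx"]],[0,f,c["cy"]],[0,0,1.]])
    q=cv2.undistortPoints(np.array([[px]],float),K,np.array([c["k1"],0,0,0.]))[0,0]
    T=c["T"] if T is None else T
    d=T[:3,:3]@[q[0],-q[1],-1];return T[:3,3],d
def onplane(n,px,p0,nv):
    o,d=ray(n,px);return o+d*((p0-o)@nv)/(d@nv)
def tri(a,b):
    (o1,d1),(o2,d2)=ray("scene",a),ray("top",b)
    s=np.linalg.lstsq(np.c_[d1,-d2],o2-o1,rcond=None)[0]
    p,q=o1+s[0]*d1,o2+s[1]*d2;return (p+q)/2,np.linalg.norm(p-q)
E
python3 - <<'E'
from h import *
for n,box in(("scene",(225,145,200,260)),("top",(210,155,210,185))):
    x,y,w,h=box;p=cv2.imread(f"pics/{n}0.png")[y:y+h,x:x+w]
    cv2.imwrite(f"pics/{n}0c.png",cv2.resize(p,None,fx=2 if n=="scene" else 3,fy=2 if n=="scene" else 3,interpolation=cv2.INTER_CUBIC))
p,e=tri((306,252),(322.5,258.5));print("cap",p,e)
# plate top z=.016 front edge in top view
A=onplane("top",(280,322),np.array([0,0,.016]),np.array([0,0,1.]))
B=onplane("top",(384,288),np.array([0,0,.016]),np.array([0,0,1.]))
C=onplane("scene",(236,323),np.array([0,0,.016]),np.array([0,0,1.]))
D=onplane("scene",(325,381),np.array([0,0,.016]),np.array([0,0,1.]))
for a,b in((A,B),(C,D)):
    v=a-b;print(a,b,np.linalg.norm(v),"yaw",np.degrees(np.arctan2(-v[0],v[1])))
E
```

```text
cap [0.61397477 0.15722985 0.18039705] 0.0027204887423899165
[0.52210522 0.22790308 0.016     ] [0.58061914 0.042468   0.016     ] 0.19444806141564314 yaw 17.513056116546846
[0.51510645 0.22516943 0.016     ] [0.57918202 0.04512637 0.016     ] 0.1911051586033951 yaw 19.59014754009235
```

View pics/scene0c.png

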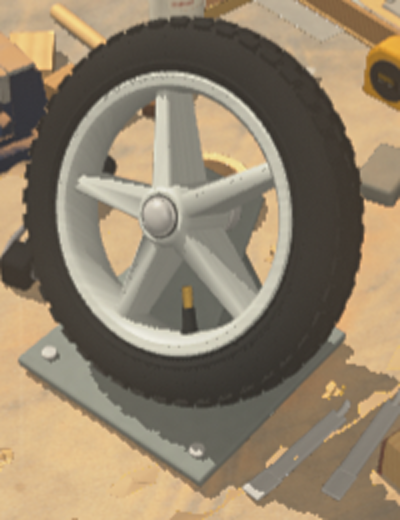

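View pics/top0c.png

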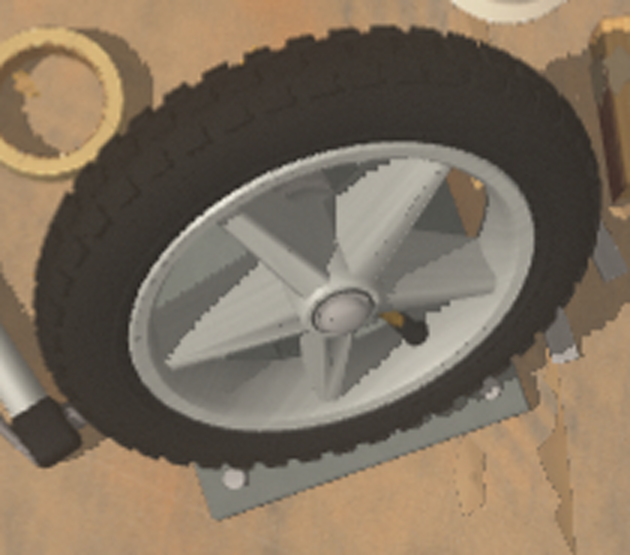

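The crops show the valve tip at scene ≈(318.5,289) and top ≈(338,260), pointing down and a bit right. Spoke tips on the rim are visible in both views.

```bash
cat >> h.py <<'E'
yaw=np.radians(18.6);cy,sy=np.cos(yaw),np.sin(yaw)
ax=np.array([cy*.866,sy*.866,-.5]); rt=np.array([sy,-cy,0]); up=np.array([cy*.5,sy*.5,.866])
cap=np.array([.614,.1572,.1815]); H=cap+.039*ax
def wf(p): d=p-H; return np.array([d@rt,d@up,d@ax])*1000
def W(r,v,n): return H+(r*rt+v*up+n*ax)/1000
def ang(n,px,off=0):
    q=wf(onplane(n,px,H+off/1000*ax,ax));return np.round(q,1),round(np.degrees(np.arctan2(q[0],q[1])),1)
E
python3 - <<'E'
from h import *
print("H",H)
for n,f,x,y,pts in(("scene",2,225,145,dict(tip=(187,288),foot=(189,330),s1=(175,90),s2=(270,170),s3=(248,312),s4=(125,312),s5=(80,182),eL=(57,205),eR=(293,230),eT=(180,70),eB=(175,355))),
  ("top",3,210,155,dict(tip=(385,315),foot=(417,332),s1=(230,220),s2=(445,165),s3=(495,285),s4=(330,395),s5=(168,362),eL=(131,350),eR=(534,235),eT=(395,142),eB=(260,430)))):
    for k,(a,b) in pts.items(): print(n,k,*ang(n,(x+a/f,y+b/f),0 if k in("tip","foot") else -22))
s=robot.observe();M=R.from_rotvec(s["tool_rot"]).as_matrix();print(M.round(3))
E
```

```text
H [0.64600993 0.16797253 0.162     ]
scene tip [ 21.6 -57.5  -0. ] 159.4
scene foot [ 35.8 -87.4   0. ] 157.7
scene s1 [-33.2  86.1 -22. ] -21.1
scene s2 [ 65.5  63.6 -22. ] 45.8
scene s3 [ 88.7 -40.4 -22. ] 114.5
scene s4 [-11.6 -92.8 -22. ] -172.9
scene s5 [-91.  -15.9 -22. ] -99.9
scene eL [-105.9  -43.1  -22. ] -112.1
scene eR [ 99.3  31.6 -22. ] 72.3
scene eT [-34.6 101.6 -22. ] -18.8
scene eB [  43.4 -101.5  -22. ] 156.8
top tip [ 29.1 -72.7   0. ] 158.2
top foot [ 45.2 -98.1  -0. ] 155.3
top s1 [-39.   70.9 -22. ] -28.9
top s2 [ 68.4  59.  -22. ] 49.2
top s3 [ 87.  -48.9 -22. ] 119.3
top s4 [-13.4 -96.7 -22. ] -172.1
top s5 [-90.1 -19.9 -22. ] -102.4
top eL [-105.3   -0.3  -22. ] -90.1
top eR [110.8 -17.9 -22. ] 99.2
top eT [ 45.8  86.6 -22. ] 27.9
top eB [ -55.9 -106.9  -22. ] -152.4
[[ 0.961  0.277 -0.   ]
 [ 0.277 -0.961  0.002]
 [ 0.    -0.002 -1.   ]]
```

>>> jog_arm:
  series:
    - {"gripper": -1, "linear": [0, 0, -10], "roll": -7.1}
    - {"gripper": -1, "linear": [0, 0, -10], "roll": -7.1}
    - {"gripper": -1, "linear": [0, 0, -10], "roll": -7.1}
    - {"gripper": -1, "linear": [0, 0, -10], "roll": -7.1}
    - {"gripper": -1, "linear": [0, 0, -10], "roll": -7.1}
    - {"gripper": -1, "linear": [0, 0, -10], "roll": -7.1}
    - {"gripper": -1, "linear": [0, 0, -10], "roll": -7.1}
    - {"gripper": -1, "linear": [0, 0, -10], "roll": -7.1}
    - {"gripper": -1, "linear": [0, 0, -10], "roll": -7.1}
    - {"gripper": -1, "linear": [0, 0, -10], "roll": -7.1}
    - {"gripper": -1, "linear": [0, 0, -10], "roll": -7.1}
    - {"gripper": -1, "linear": [0, 0, -10], "roll": -7.1}

```text
t: 1.1
tcp_pos: [0.1731, -0.6001, 0.3232]
tool_rot: [-1.984, -2.434, -0.001]
force: [-0.7, -0.7, 0.2]
width: 0.0855
finger_force: 0.0
```

```bash
cat >> h.py <<'E'
def st():
    s=robot.observe();M=R.from_rotvec(s["tool_rot"]).as_matrix();return s,M,np.array(s["tcp_pos"])
def P(): 
    s,M,t=st();return t+.057*M[:,1]-.013*M[:,2]
def go(pts):
    s,M,t=st();c=P();print("t",s["t"],"tcp",t.round(3),"q",np.round(s["joint_pos"],2),"F",np.round(s["force"],1),"y yaw",np.degrees(np.arctan2(M[1,1],M[0,1])).round(2),"P wheel",wf(c).round(1))
    for p in pts:
        w=W(*p);print(p,w.round(3),"tool mm",(M.T@(w-c)*1000).round(1));c=w
E
python3 -c "
from h import *
w=W(14,50,-4)
d=(wf(w-.12*np.array([cy,sy,0])))
go([tuple(d.round(1)),(14,50,-4),(3,46,-4),(-22,45,-4),(-40,30,-3),(-50,16,-2),(-52,6,0)])"
```

```text
t 1.1 tcp [ 0.173 -0.6    0.323] q [-1.36  0.23  1.49  0.    1.42 -1.56] F [-0.7 -0.7  0.2] y yaw 11.64 P wheel [ 584.  -167.5 -638.4]
(np.float64(14.0), np.float64(-10.0), np.float64(-107.9)) [0.557 0.123 0.207] tool mm [630.8 465.1 129.8]
(14, 50, -4) [0.671 0.162 0.207] tool mm [ 14.5 119.1   0. ]
(3, 46, -4) [0.665 0.171 0.204] tool mm [10.7 -3.3  3.5]
(-22, 45, -4) [0.657 0.195 0.203] tool mm [24.8 -3.5  0.9]
(-40, 30, -3) [0.645 0.21  0.189] tool mm [17.  -8.8 13.5]
(-50, 16, -2) [0.636 0.217 0.177] tool mm [ 9.2 -7.3 12.6]
(-52, 6, 0) [0.632 0.218 0.167] tool mm [ 1.6 -3.5  9.7]
```

>>> jog_arm:
  series:
    - {"gripper": -1, "linear": [0, 0, 0], "roll": -7.0}
    - {"gripper": -1, "linear": [28, 27, 0], "roll": 0}
    - {"gripper": -1, "linear": [28, 27, 0], "roll": 0}
    - {"gripper": -1, "linear": [28, 27, 0], "roll": 0}
    - {"gripper": -1, "linear": [28, 27, 0], "roll": 0}
    - {"gripper": -1, "linear": [28, 27, 0], "roll": 0}
    - {"gripper": -1, "linear": [28, 27, 0], "roll": 0}
    - {"gripper": -1, "linear": [28, 27, 0], "roll": 0}
    - {"gripper": -1, "linear": [28, 27, 0], "roll": 0}
    - {"gripper": -1, "linear": [28, 27, 0], "roll": 0}
    - {"gripper": -1, "linear": [28, 27, 0], "roll": 0}
    - {"gripper": -1, "linear": [28, 27, 0], "roll": 0}

```text
t: 2.1
tcp_pos: [0.3586, -0.213, 0.3232]
tool_rot: [-1.841, -2.546, -0.0]
force: [1.2, -0.4, -0.6]
width: 0.0853
finger_force: 0.0
```

>>> jog_arm:
  series:
    - {"gripper": -1, "linear": [28, 27, 0], "roll": 0}
    - {"gripper": -1, "linear": [28, 27, 0], "roll": 0}
    - {"gripper": -1, "linear": [28, 27, 0], "roll": 0}
    - {"gripper": -1, "linear": [28, 27, 0], "roll": 0}
    - {"gripper": -1, "linear": [28, 27, 0], "roll": 0}
    - {"gripper": -1, "linear": [28, 27, 0], "roll": 0}
    - {"gripper": -1, "linear": [28, 27, 0], "roll": 0}
    - {"gripper": -1, "linear": [28, 12, 0], "roll": 0}
    - {"gripper": -1, "linear": [25, 0, 0], "roll": 0}
    - {"gripper": -1, "linear": [0, 0, 0], "roll": 0}

```text
t: 2.93
tcp_pos: [0.4699, 0.0887, 0.3227]
tool_rot: [-1.832, -2.548, -0.001]
force: [-0.2, -0.6, 0.2]
width: 0.0854
finger_force: 0.0
```

```bash
python3 -c "
from h import *
s,M,t=st()
p,d=robot.capture('wrist');cv2.imwrite('pics/w1.png',p);np.save('w1.npy',d)
p,d=robot.capture('scene');cv2.imwrite('pics/s1.png',p)
go([(14,50,-4)])"
```

```text
t 3.0333 tcp [0.471 0.085 0.323] q [ 0.09 -0.07  1.82 -0.    1.4  -0.23] F [ 0.2  0.2 -0.3] y yaw 18.43 P wheel [  22.7   82.8 -204.3]
(14, 50, -4) [0.671 0.162 0.207] tool mm [  9.2 157.2 128.4]
```

View pics/w1.png

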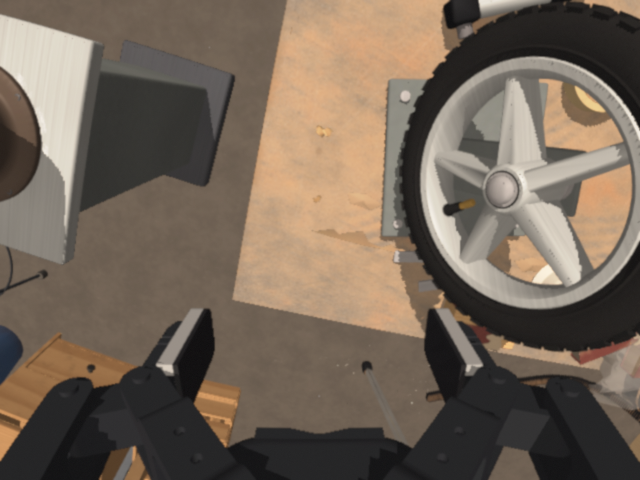

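The wrist view shows the whole wheel front: hub cap at (502,188), valve tip at (473,203). The open far finger's tip is at about (455,345), with its linkage around (480–600, 380–480). I'll check the finger profile and refine the hub position from depth.

```bash
cat >> h.py <<'E'
def cloud(n,d,T):
    c=robot.get_calibration(n);f=240/np.tan(np.radians(c["fov_y"]/2))
    K=np.array([[f,0,c["cx"]],[0,f,c["cy"]],[0,0,1.]])
    vv,uu=np.mgrid[:480,:640];q=cv2.undistortPoints(np.stack([uu,vv],-1).reshape(-1,1,2).astype(float),K,np.array([c["k1"],0,0,0.]))[:,0]
    z=d.ravel();p=np.c_[q[:,0]*z,-q[:,1]*z,-z];return (p@T[:3,:3].T+T[:3,3]).reshape(480,640,3)
def wristT():
    s,M,t=st();T=np.eye(4);T[:3,:3]=M;T[:3,3]=t;return T@robot.get_calibration("wrist")["hand_eye"]
E
python3 -c "
from h import *
d=np.load('w1.npy');he=robot.get_calibration('wrist')['hand_eye']
c=cloud('wrist',d,he)*1000
g=c[(d>0)&(d<.23)]; g=g[g[:,1]>20]
for z0 in range(-90,5,8):
    m=g[(g[:,2]>=z0)&(g[:,2]<z0+8)]
    if len(m):print(z0,len(m),'y',m[:,1].min().round(),m[:,1].max().round(),'x',m[:,0].min().round(),m[:,0].max().round())
T=wristT();w=cloud('wrist',d,T)
print('cap depth',w[186:191,500:505].reshape(-1,3).mean(0), wf(w[188,502]))
q=w.reshape(-1,3);m=(d.ravel()>0)&(q[:,2]>.03);q=q[m]
f=np.array([wf(H)*0]);D=(q-H);r=np.c_[D@rt,D@up,D@ax]*1000
R2=np.hypot(r[:,0],r[:,1]);k=(R2<150)&(R2>112)&(abs(r[:,2])<60)
A=np.c_[r[k][:,:2],np.ones(k.sum())];z=r[k][:,2];m2=z<np.median(z)+6
print('tyre plane',np.linalg.lstsq(A[m2],z[m2],rcond=None)[0],np.median(z),k.sum())
print('spoke front n',np.median(r[(R2>40)&(R2<80)&(abs(r[:,2])<35)][:,2]))
"
```

```text
-90 1242 y 40.0 74.0 x 5.0 15.0
-82 922 y 42.0 56.0 x -7.0 12.0
-74 1003 y 42.0 57.0 x -11.0 12.0
-66 842 y 42.0 57.0 x -11.0 12.0
-58 735 y 42.0 57.0 x -11.0 12.0
-50 418 y 42.0 54.0 x -11.0 12.0
-42 5 y 43.0 43.0 x -7.0 7.0
cap depth [0.60935017 0.15309976 0.19038067] [  2.27418017   5.2096898  -48.95549099]
tyre plane [-2.44717934e-04 -1.01769197e-03 -3.19910951e+01] -32.385160245104 21936
spoke front n -27.897723838633592
```

```bash
sed -i 's/^cap=.*; H=/cap=np.array([.608,.154,.1855]); H=/' h.py
python3 -c "
from h import *
d=np.load('w1.npy');he=robot.get_calibration('wrist')['hand_eye']
c=cloud('wrist',d,he)*1000
g=c[(d>0)&(d<.3)]; g=g[(g[:,1]>20)&(g[:,1]<130)&(g[:,0]<60)]
for z0 in range(-130,15,8):
    m=g[(g[:,2]>=z0)&(g[:,2]<z0+8)]
    if len(m):print(z0,len(m),'y',m[:,1].min().round(),m[:,1].max().round(),'x',m[:,0].min().round(),m[:,0].max().round())
for k,p in dict(tip=(473,203),cap=(502,188)).items():
    o,dd=ray('wrist',p,wristT());p0=H if k=='tip' else cap;q=wf(o+dd*((p0-o)@ax)/(dd@ax));print(k,q,np.degrees(np.arctan2(q[0],q[1])))
"
```

```text
-130 21 y 20.0 67.0 x 12.0 19.0
-122 3631 y 20.0 72.0 x 4.0 19.0
-114 4188 y 20.0 73.0 x -7.0 18.0
-106 3591 y 21.0 74.0 x -13.0 18.0
-98 4855 y 37.0 76.0 x -13.0 15.0
-90 1242 y 40.0 74.0 x 5.0 15.0
-82 922 y 42.0 56.0 x -7.0 12.0
-74 1003 y 42.0 57.0 x -11.0 12.0
-66 842 y 42.0 57.0 x -11.0 12.0
-58 735 y 42.0 57.0 x -11.0 12.0
-50 418 y 42.0 54.0 x -11.0 12.0
-42 5 y 43.0 43.0 x -7.0 7.0
tip [ 3.19644663e+01 -5.27296369e+01  1.38777878e-14] 148.77594682673282
cap [  1.63614524   3.68606166 -38.998284  ] 23.935168366674397
```

```bash
python3 -c "
from h import *
p=cv2.imread('pics/w1.png')[270:480,370:640];cv2.imwrite('pics/w1c.png',cv2.resize(p,None,fx=2.8,fy=2.8))
d=np.load('w1.npy');c=cloud('wrist',d,robot.get_calibration('wrist')['hand_eye'])*1000
for u,v in((445,325),(435,315),(450,315),(460,345),(480,350),(435,345),(430,308),(455,308)):print(u,v,d[v,u],c[v,u].round())
"
```

```text
445 325 0.1321435 [ 10.  45. -57.]
435 315 0.13655098 [ 11.  43. -52.]
450 315 0.13879146 [ 10.  49. -50.]
460 345 0.11962288 [ 11.  46. -70.]
480 350 0.122141905 [  8.  54. -68.]
435 345 0.13667533 [  1.  43. -55.]
430 308 0.14373675 [ 10.  43. -45.]
455 308 0.5168717 [-181.  190.  284.]
```

View pics/w1c.png

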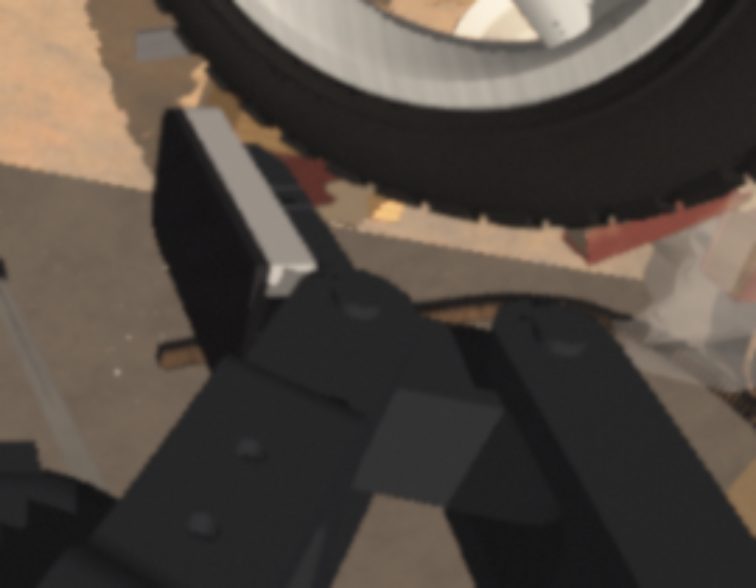

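```bash
python3 -c "
from h import *
s,M,t=st();print(t)
for n in('scene','top'):
    p,d=robot.capture(n);c=cloud(n,d,robot.get_calibration(n)['T'])
    q=c[d>0];q=(q-t)@M*1000;q=q[(abs(q[:,0])<60)&(abs(q[:,1])<80)&(q[:,2]<100)]
    for z0 in range(-140,30,10):
        m=q[(q[:,2]>=z0)&(q[:,2]<z0+10)]
        if len(m):print(n,z0,len(m),'x',m[:,0].min().round(),m[:,0].max().round(),'y',m[:,1].min().round(),m[:,1].max().round())
    cv2.imwrite('pics/'+n+'2.png',p)
"
```

```text
[0.470718   0.08520052 0.32290729]
scene -140 1128 x -21.0 13.0 y -72.0 68.0
scene -130 794 x -21.0 12.0 y -73.0 69.0
scene -120 830 x -20.0 15.0 y -74.0 70.0
scene -110 839 x -19.0 13.0 y -76.0 72.0
scene -100 752 x -17.0 13.0 y -76.0 73.0
scene -90 247 x -16.0 12.0 y -72.0 70.0
scene -80 285 x -13.0 10.0 y -59.0 55.0
scene -70 293 x -13.0 11.0 y -59.0 55.0
scene -60 265 x -13.0 11.0 y -58.0 54.0
scene -50 119 x -13.0 11.0 y -56.0 53.0
top -140 83 x -12.0 12.0 y 38.0 70.0
top -130 62 x -13.0 11.0 y 50.0 71.0
top -120 33 x -17.0 11.0 y 38.0 72.0
top -110 47 x -18.0 11.0 y 38.0 74.0
top -100 105 x -12.0 13.0 y 47.0 75.0
top -90 31 x -1.0 12.0 y 48.0 74.0
top -80 1 x 6.0 6.0 y 57.0 57.0
top -70 2 x 10.0 10.0 y 46.0 47.0
top -60 4 x 9.0 10.0 y 45.0 50.0
top -50 3 x 10.0 10.0 y 45.0 49.0
```

```bash
python3 -c "
from h import *
s,M,t=st()
for n in('scene','wrist'):
    p,d=robot.capture(n);T=robot.get_calibration(n)['T'] if n=='scene' else wristT();c=cloud(n,d,T)
    q=c[d>0];q=(q-t)@M*1000;q=q[(abs(q[:,0])<70)&(abs(q[:,1])<90)&(q[:,2]<0)]
    for z0 in range(-280,0,12):
        m=q[(q[:,2]>=z0)&(q[:,2]<z0+12)]
        if len(m)>3:
            print(n,z0,len(m),*np.percentile(m[:,0],(1,99)).round(),*np.percentile(m[:,1],(1,99)).round())
"
```

```text
scene -280 1106 -35.0 13.0 -36.0 18.0
scene -268 1046 -35.0 14.0 -36.0 18.0
scene -256 998 -35.0 13.0 -36.0 18.0
scene -244 1104 -37.0 17.0 -38.0 21.0
scene -232 965 -37.0 17.0 -37.0 22.0
scene -220 676 -36.0 15.0 -37.0 19.0
scene -208 1264 -38.0 26.0 -39.0 28.0
scene -196 881 -38.0 15.0 -39.0 21.0
scene -184 851 -38.0 14.0 -39.0 20.0
scene -172 814 -39.0 15.0 -39.0 20.0
scene -160 304 -37.0 9.0 -63.0 59.0
scene -148 1323 -19.0 11.0 -70.0 65.0
scene -136 1173 -21.0 9.0 -72.0 66.0
scene -124 954 -20.0 13.0 -73.0 68.0
scene -112 1009 -18.0 12.0 -75.0 69.0
scene -100 837 -15.0 11.0 -76.0 71.0
scene -88 286 -14.0 10.0 -60.0 63.0
scene -76 346 -13.0 10.0 -59.0 55.0
scene -64 343 -13.0 10.0 -58.0 54.0
scene -52 168 -12.0 10.0 -56.0 50.0
wrist -124 13875 5.0 19.0 -70.0 70.0
wrist -112 15891 -9.0 17.0 -71.0 72.0
wrist -100 13045 -11.0 13.0 -72.0 73.0
wrist -88 2712 -3.0 13.0 -65.0 65.0
wrist -76 2887 -11.0 11.0 -56.0 56.0
wrist -64 2352 -11.0 11.0 -56.0 56.0
wrist -52 1161 -11.0 11.0 -54.0 54.0
```

```bash
python3 -c "
from h import *
p=cv2.imread('pics/scene2.png');cv2.imwrite('pics/scene2c.png',cv2.resize(p[0:400,0:420],None,fx=1.5,fy=1.5))"
```

```text
(no output)
```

View pics/scene2c.png

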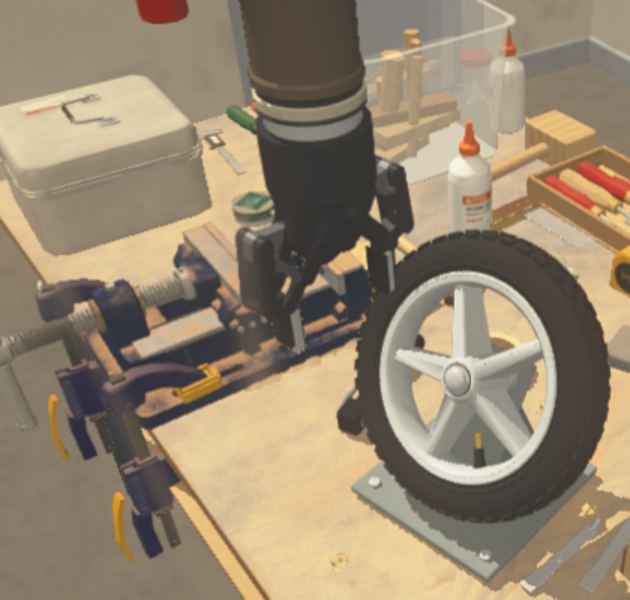

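The picture shows that the fingertips end well above the reported TCP when open, and that the knuckles stick out sideways. I'll shut the fingers and turn the hand a quarter turn, so that its slim side faces the wheel.

>>> jog_arm:
  series:
    - {"gripper": 1, "linear": [0, 0, 0], "roll": -7.1}
    - {"gripper": 1, "linear": [0, 0, 0], "roll": -7.1}
    - {"gripper": 1, "linear": [0, 0, 0], "roll": -7.1}
    - {"gripper": 1, "linear": [0, 0, 0], "roll": -7.1}
    - {"gripper": 1, "linear": [0, 0, 0], "roll": -7.1}
    - {"gripper": 1, "linear": [0, 0, 0], "roll": -7.1}
    - {"gripper": 1, "linear": [0, 0, 0], "roll": -7.1}
    - {"gripper": 1, "linear": [0, 0, 0], "roll": -7.1}
    - {"gripper": 1, "linear": [0, 0, 0], "roll": -7.1}
    - {"gripper": 1, "linear": [0, 0, 0], "roll": -7.1}
    - {"gripper": 1, "linear": [0, 0, 0], "roll": -7.1}
    - {"gripper": 1, "linear": [0, 0, 0], "roll": -7.1}
  squeeze: 30

```text
t: 4.23
tcp_pos: [0.4714, 0.0833, 0.3235]
tool_rot: [-0.375, 3.119, -0.0]
force: [0.2, 0.2, 0.2]
width: 0.0004
finger_force: 0.0
```

>>> jog_arm:
  series:
    - {"gripper": 1, "linear": [0, 0, 0], "roll": -5.0}
    - {"gripper": 1, "linear": [0, 0, 0], "roll": 0}
    - {"gripper": 1, "linear": [0, 0, 0], "roll": 0}
    - {"gripper": 1, "linear": [0, 0, 0], "roll": 0}

```text
t: 4.57
tcp_pos: [0.4713, 0.084, 0.3235]
tool_rot: [-0.5, 3.101, -0.0]
force: [-0.1, 0.5, -0.4]
width: -0.0001
finger_force: 0.0
```

```bash
python3 -c "
from h import *
s,M,t=st();print(s['width'],t,M.round(3),s['joint_pos'].round(2))
for n in('scene','wrist'):
    T=robot.get_calibration(n)['T'] if n=='scene' else wristT();p,d=robot.capture(n);c=cloud(n,d,T)
    cv2.imwrite('pics/'+n+'3.png',p);np.save(n+'3.npy',d)
    q=c[d>0];q=(q-t)@M*1000;q=q[(abs(q[:,0])<70)&(abs(q[:,1])<90)&(q[:,2]<20)]
    for z0 in range(-190,20,12):
        m=q[(q[:,2]>=z0)&(q[:,2]<z0+12)]
        if len(m)>3:
            print(n,z0,len(m),*np.percentile(m[:,0],(1,99)).round(),*np.percentile(m[:,1],(1,99)).round())
"
```

```text
-0.00012982494921014788 [0.47132107 0.08395611 0.32352138] [[-0.949 -0.314  0.   ]
 [-0.314  0.949 -0.   ]
 [-0.    -0.    -1.   ]] [ 0.09 -0.07  1.82 -0.    1.4  -1.8 ]
scene -190 864 -20.0 39.0 -38.0 15.0
scene -178 835 -21.0 39.0 -38.0 15.0
scene -166 563 -16.0 39.0 -39.0 11.0
scene -154 317 -7.0 13.0 -41.0 -8.0
scene -142 718 -6.0 22.0 -47.0 31.0
scene -130 894 -9.0 21.0 -62.0 57.0
scene -118 729 -7.0 19.0 -62.0 56.0
scene -106 619 -12.0 19.0 -53.0 49.0
scene -94 443 -9.0 17.0 -44.0 40.0
scene -82 337 -8.0 15.0 -35.0 31.0
scene -70 144 -2.0 14.0 -15.0 12.0
scene -58 214 -5.0 13.0 -15.0 13.0
scene -46 176 -5.0 13.0 -15.0 13.0
scene -34 30 -7.0 12.0 -8.0 7.0
wrist -130 3125 11.0 20.0 -60.0 60.0
wrist -118 17893 3.0 18.0 -59.0 59.0
wrist -106 14047 -9.0 18.0 -50.0 50.0
wrist -94 10624 -9.0 16.0 -41.0 41.0
wrist -82 4952 -9.0 14.0 -33.0 33.0
wrist -70 1449 -11.0 12.0 -13.0 13.0
wrist -58 1243 6.0 12.0 -13.0 13.0
wrist -46 945 6.0 11.0 -13.0 13.0
wrist -34 45 10.0 11.0 -6.0 7.0
```

View pics/wrist3.png

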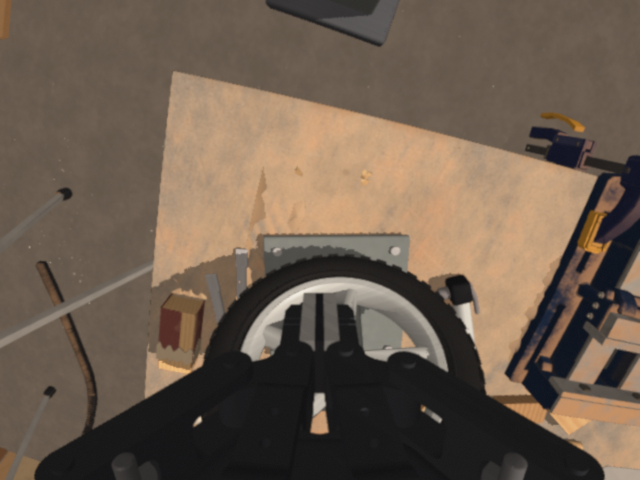

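The wrist view shows the shut fingers pointing at the wheel with knuckles well behind. The tips end about 30 mm short of the TCP, with lateral half-width about 13 mm. Planning with that.

```bash
cat >> h.py <<'E'
def P():
    s,M,t=st();return t-.011*M[:,0]-.030*M[:,2]
E
python3 -c "
from h import *
go([(9,48,-60),(9,48,-4),(3,46,-4),(-22,45,-4),(-40,33,-4),(-50,18,-4),(-54,7,-4)])"
```

```text
t 4.6667 tcp [0.471 0.084 0.323] q [ 0.09 -0.07  1.82  0.    1.4  -1.81] F [ 0.1 -0.1  0.1] y yaw 108.38 P wheel [  22.5   75.  -244.9]
(9, 48, -60) [0.616 0.147 0.238] tool mm [-146.6   14.1  115.9]
(9, 48, -4) [0.662 0.163 0.21 ] tool mm [-48.5   0.2  28. ]
(3, 46, -4) [0.659 0.168 0.208] tool mm [1.  6.  1.7]
(-22, 45, -4) [0.651 0.192 0.207] tool mm [ 0.6 25.   0.9]
(-40, 33, -4) [0.64  0.207 0.197] tool mm [ 6.1 18.  10.4]
(-50, 18, -4) [0.629 0.214 0.184] tool mm [ 7.5 10.  13. ]
(-54, 7, -4) [0.623 0.216 0.174] tool mm [5.5 4.  9.5]
```

>>> jog_arm:
  series:
    - {"gripper": 1, "linear": [-29, 3, 23], "roll": 0}
    - {"gripper": 1, "linear": [-29, 3, 23], "roll": 0}
    - {"gripper": 1, "linear": [-29, 3, 23], "roll": 0}
    - {"gripper": 1, "linear": [-29, 3, 23], "roll": 0}
    - {"gripper": 1, "linear": [-30, 2, 24], "roll": 0}
    - {"gripper": 1, "linear": [0, 0, 0], "roll": 0}
    - {"gripper": 1, "linear": [0, 0, 0], "roll": 0}

```text
t: 5.25
tcp_pos: [0.6039, 0.1442, 0.203]
tool_rot: [0.503, -3.093, 0.0]
force: [-1.2, 0.6, -0.1]
width: -0.0
finger_force: 0.0
```

```bash
python3 -c "
from h import *
a,d=robot.capture('scene');cv2.imwrite('pics/s4.png',a)
b,d=robot.capture('wrist');cv2.imwrite('pics/w4.png',b)
x=cv2.resize(a[110:360,190:420],(552,600));y=b[150:480,100:500][:, :]
y=cv2.resize(y,(248,205));z=np.zeros((600,800,3),np.uint8);z[:,:552]=x;z[:205,552:]=y;cv2.imwrite('pics/m4.png',z)
go([(9,48,-4)])"
```

```text
t 5.35 tcp [0.605 0.144 0.208] q [ 0.16  0.3   1.64 -0.    1.21 -1.73] F [ 0.5 -0.3  0.7] y yaw 108.47 P wheel [  8.5  47.9 -60.8]
(9, 48, -4) [0.662 0.163 0.21 ] tool mm [-49.2  -0.4  28.3]
```

View pics/m4.png

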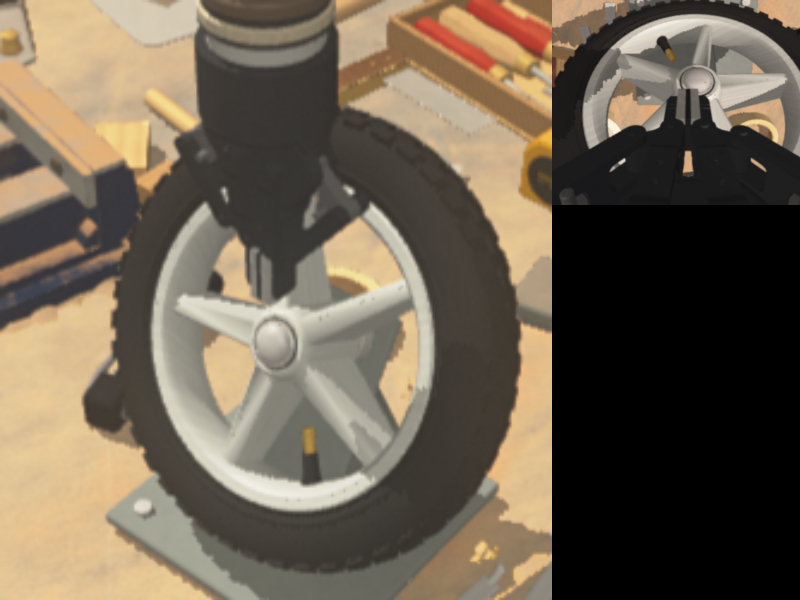

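The fingers are just in front of the wheel above the hub and the wheel is unmoved. I'll enter between the spokes.

>>> jog_arm:
  series:
    - {"gripper": 1, "linear": [-8, 0, 4.7], "roll": 0}
    - {"gripper": 1, "linear": [-8, 0, 4.7], "roll": 0}
    - {"gripper": 1, "linear": [-8, 0, 4.7], "roll": 0}
    - {"gripper": 1, "linear": [-8, 0, 4.7], "roll": 0}
    - {"gripper": 1, "linear": [-8, 0, 4.7], "roll": 0}
    - {"gripper": 1, "linear": [-9, 0, 4.7], "roll": 0}
    - {"gripper": 1, "linear": [0, 0, 0], "roll": 0}

```text
t: 5.93
tcp_pos: [0.6521, 0.1598, 0.1779]
tool_rot: [0.504, -3.099, 0.0]
force: [0.1, -0.4, -0.2]
width: -0.0001
finger_force: 0.0
```

```bash
python3 -c "
from h import *
go([(3,46,-4),(-22,45,-4),(-40,33,-4)])"
```

```text
t 5.9333 tcp [0.652 0.16  0.178] q [ 0.18  0.42  1.54 -0.    1.19 -1.72] F [ 0.1 -0.4 -0.2] y yaw 108.49 P wheel [ 8.6 46.8 -2.8]
(3, 46, -4) [0.659 0.168 0.208] tool mm [1.4 5.6 0.1]
(-22, 45, -4) [0.651 0.192 0.207] tool mm [ 0.5 25.   0.9]
(-40, 33, -4) [0.64  0.207 0.197] tool mm [ 6.  18.  10.4]
```

>>> jog_arm:
  series:
    - {"gripper": 1, "linear": [0, 3, 0], "roll": 0}
    - {"gripper": 1, "linear": [0, 3, 0], "roll": 0}
    - {"gripper": 1, "linear": [0, 3, 0], "roll": 0}
    - {"gripper": 1, "linear": [0, 3, 0], "roll": 0}
    - {"gripper": 1, "linear": [0, 3, 0], "roll": 0}
    - {"gripper": 1, "linear": [0, 3, 0], "roll": 0}
    - {"gripper": 1, "linear": [0, 3, 0], "roll": 0}
    - {"gripper": 1, "linear": [0, 3, 0], "roll": 0}
    - {"gripper": 1, "linear": [0, 3, 0], "roll": 0}
    - {"gripper": 1, "linear": [0, 3, 0], "roll": 0}

```text
t: 6.77
tcp_pos: [0.6422, 0.1882, 0.1794]
tool_rot: [-0.505, 3.101, -0.001]
force: [0.6, -3.5, -0.3]
width: -0.0002
finger_force: 1.7
```

```bash
python3 -c "
from h import *
p,d=robot.capture('scene');np.save('d.npy',d);cv2.imwrite('pics/s5.png',p)
# brass mask
hsv=cv2.cvtColor(p,cv2.COLOR_BGR2HSV);m=cv2.inRange(hsv,(14,130,70),(30,255,255));v,u=np.nonzero(m);pts=[]
c=cloud('scene',d,robot.get_calibration('scene')['T'])
for a,b in zip(u,v):
    q=wf(c[b,a]);
    if np.hypot(q[0],q[1])<95 and abs(q[2])<20: pts.append(q)
pts=np.array(pts);print(len(pts),pts.mean(0) if len(pts) else 0,np.degrees(np.arctan2(*pts[:,:2].mean(0))) if len(pts) else 0)
go([(-40,33,-4),(-50,18,-4),(-54,7,-4)])"
```

```text
43 [ 46.73301472 -45.59392805  -6.36495388] 134.29314731002432
t 6.8167 tcp [0.642 0.189 0.179] q [ 0.22  0.41  1.54  0.    1.19 -1.67] F [ 0.8 -1.   0.4] y yaw 108.51 P wheel [-22.3  47.7  -4. ]
(-40, 33, -4) [0.64  0.207 0.197] tool mm [ 7.4 17.7 12.7]
(-50, 18, -4) [0.629 0.214 0.184] tool mm [ 7.5 10.  13. ]
(-54, 7, -4) [0.623 0.216 0.174] tool mm [5.5 4.  9.5]
```

Add to h.py:
```python
def valve():
    p,d=robot.capture('scene');hsv=cv2.cvtColor(p,cv2.COLOR_BGR2HSV);m=cv2.inRange(hsv,(14,130,70),(30,255,255))
    c=cloud('scene',d,robot.get_calibration('scene')['T']);D=(c-H)*1000;r,v,n=D@rt,D@up,D@ax
    k=(m>0)&(np.hypot(r,v)<85)&(np.hypot(r,v)>45)&(abs(n)<15);print("valve",k.sum(),r[k].mean(),v[k].mean(),n[k].mean(),"deg",np.degrees(np.arctan2(r[k].mean(),v[k].mean())));return p
```

```text
(no output)
```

>>> jog_arm:
  series:
    - {"gripper": 1, "linear": [1, 3, 2], "roll": 0}
    - {"gripper": 1, "linear": [1, 3, 2], "roll": 0}
    - {"gripper": 1, "linear": [1, 3, 2], "roll": 0}
    - {"gripper": 1, "linear": [1.2, 3, 2], "roll": 0}
    - {"gripper": 1, "linear": [1.2, 3, 2], "roll": 0}
    - {"gripper": 1, "linear": [2, 3, 3], "roll": 0}
    - {"gripper": 1, "linear": [1.7, 2.5, 3], "roll": 0}
    - {"gripper": 1, "linear": [1.7, 2.5, 3], "roll": 0}
    - {"gripper": 1, "linear": [1.7, 2.5, 3], "roll": 0}
    - {"gripper": 1, "linear": [1.7, 2, 3], "roll": 0}

```text
t: 7.65
tcp_pos: [0.6198, 0.2103, 0.1541]
tool_rot: [-0.505, 3.101, 0.001]
force: [1.2, -1.6, 2.9]
width: -0.0001
finger_force: 1.3
```

```bash
python3 -c "
from h import *
valve()
go([(-50,18,-4),(-54,7,-4)])"
```

```text
valve 37 64.3433573382746 -1.6895820286375922 -6.4663961008532125 deg 91.50417513937337
t 7.7 tcp [0.619 0.211 0.153] q [ 0.26  0.41  1.6   0.    1.13 -1.63] F [-0.2 -0.  -0. ] y yaw 108.5 P wheel [-50.1  17.5  -3.9]
(-50, 18, -4) [0.629 0.214 0.184] tool mm [-0.2 -0.1 -0.4]
(-54, 7, -4) [0.623 0.216 0.174] tool mm [5.5 4.  9.5]
```

>>> jog_arm:
  series:
    - {"gripper": 1, "linear": [1.8, 1.3, 3.2], "roll": 0}
    - {"gripper": 1, "linear": [1.8, 1.3, 3.2], "roll": 0}
    - {"gripper": 1, "linear": [1.8, 1.3, 3.2], "roll": 0}
    - {"gripper": 1, "linear": [0, 0, 0], "roll": 0}

```text
t: 8.03
tcp_pos: [0.6122, 0.2122, 0.1438]
tool_rot: [0.504, -3.098, -0.002]
force: [-0.4, 0.3, 0.9]
width: -0.0
finger_force: 0.1
```

```bash
python3 -c "
from h import *
valve()
go([(-52,8,-60),(4,48,-60),(4,48,-4)])"
```

```text
valve 36 62.683416315199146 14.505046297346885 -6.637855326447852 deg 76.97098483999368
t 8.0833 tcp [0.612 0.212 0.144] q [ 0.27  0.41  1.62  0.    1.11 -1.63] F [-0.7  0.3  1.2] y yaw 108.48 P wheel [-53.7   6.4  -4. ]
(-52, 8, -60) [0.578 0.199 0.203] tool mm [ 47.8  -1.7 -29.2]
(4, 48, -60) [0.615 0.152 0.238] tool mm [-20.  -55.9 -34.8]
(4, 48, -4) [0.661 0.168 0.21 ] tool mm [-48.6   0.1  27.9]
```

>>> jog_arm:
  series:
    - {"gripper": 1, "linear": [16, -0.5, -9.7], "roll": 0}
    - {"gripper": 1, "linear": [16, -0.5, -9.7], "roll": 0}
    - {"gripper": 1, "linear": [16, -0.5, -9.7], "roll": 0}
    - {"gripper": 1, "linear": [-5, -14, -8.7], "roll": 0}
    - {"gripper": 1, "linear": [-5, -14, -8.7], "roll": 0}
    - {"gripper": 1, "linear": [-5, -14, -8.7], "roll": 0}
    - {"gripper": 1, "linear": [-5, -14, -8.7], "roll": 0}
    - {"gripper": 1, "linear": [0, 0, 0], "roll": 0}
    - {"gripper": 1, "linear": [0, 0, 0], "roll": 0}

```text
t: 8.83
tcp_pos: [0.607, 0.1473, 0.2092]
tool_rot: [-0.501, 3.1, 0.001]
force: [-0.2, 0.9, 0.2]
width: 0.0001
finger_force: 0.0
```

```bash
python3 -c "
from h import *
p=valve()
cv2.imwrite('pics/s6.png',cv2.resize(p[110:360,190:420],(552,600)))
go([(4,48,-4)])"
```

```text
valve 33 62.67828070664003 14.709842024256004 -6.791239841037905 deg 76.79238925868634
t 8.8833 tcp [0.606 0.148 0.208] q [ 0.17  0.3   1.63  0.    1.21 -1.72] F [-0.6  0.7 -0.8] y yaw 108.39 P wheel [  5.2  49.2 -59.4]
(4, 48, -4) [0.661 0.168 0.21 ] tool mm [-47.4   1.3  28.7]
```

View pics/s6.png

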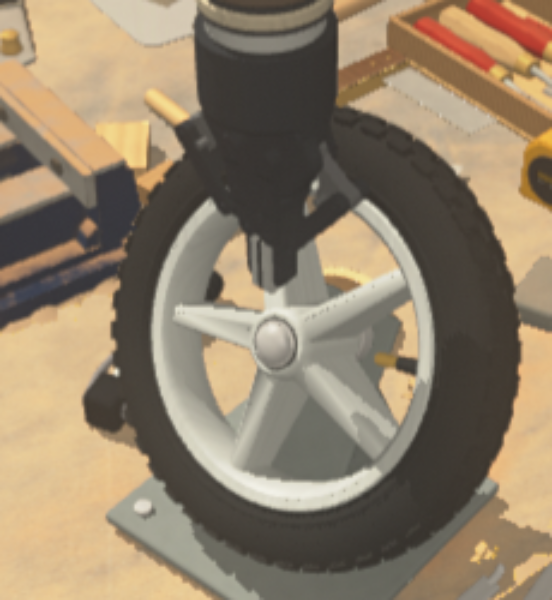

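The valve is now on the right at about (400,362) in the crop, and the fingers are in front of the next open gap. I'll enter and push the second spoke.

>>> jog_arm:
  series:
    - {"gripper": 1, "linear": [-8, 0, 5], "roll": 0}
    - {"gripper": 1, "linear": [-8, 0, 5], "roll": 0}
    - {"gripper": 1, "linear": [-8, 0, 5], "roll": 0}
    - {"gripper": 1, "linear": [-8, 0, 5], "roll": 0}
    - {"gripper": 1, "linear": [-8, 0, 4.5], "roll": 0}
    - {"gripper": 1, "linear": [-7.5, 0, 4.5], "roll": 0}
    - {"gripper": 1, "linear": [0, 0, 0], "roll": 0}

```text
t: 9.47
tcp_pos: [0.6506, 0.1638, 0.1779]
tool_rot: [0.505, -3.098, 0.0]
force: [0.2, -0.4, -0.6]
width: -0.0
finger_force: 0.0
```

>>> jog_arm:
  series:
    - {"gripper": 1, "linear": [0, 3, 0], "roll": 0}
    - {"gripper": 1, "linear": [0, 3, 0], "roll": 0}
    - {"gripper": 1, "linear": [0, 3, 0], "roll": 0}
    - {"gripper": 1, "linear": [0, 3, 0], "roll": 0}
    - {"gripper": 1, "linear": [0, 3, 0], "roll": 0}
    - {"gripper": 1, "linear": [0, 3, 0], "roll": 0}
    - {"gripper": 1, "linear": [0, 3, 0], "roll": 0}
    - {"gripper": 1, "linear": [0, 3, 0], "roll": 0}
    - {"gripper": 1, "linear": [0, 3, 0], "roll": 0}

```text
t: 10.22
tcp_pos: [0.6419, 0.1889, 0.1797]
tool_rot: [-0.505, 3.101, -0.001]
force: [0.4, -3.6, -1.0]
width: 0.0
finger_force: 1.6
```

```bash
python3 -c "
from h import *
valve()
go([(-40,33,-4),(-50,18,-4),(-54,7,-4)])"
```

```text
valve 32 56.95895549974746 28.493151445676872 -6.851198427078595 deg 63.42394623594901
t 10.2667 tcp [0.641 0.19  0.18 ] q [ 0.22  0.41  1.54  0.    1.19 -1.67] F [-0.5 -1.   0.7] y yaw 108.5 P wheel [-23.2  47.9  -4.2]
(-40, 33, -4) [0.64  0.207 0.197] tool mm [ 7.3 16.7 13.1]
(-50, 18, -4) [0.629 0.214 0.184] tool mm [ 7.5 10.  13. ]
(-54, 7, -4) [0.623 0.216 0.174] tool mm [5.5 4.  9.5]
```

>>> jog_arm:
  series:
    - {"gripper": 1, "linear": [1, 3, 2], "roll": 0}
    - {"gripper": 1, "linear": [1, 3, 2], "roll": 0}
    - {"gripper": 1, "linear": [1, 3, 2], "roll": 0}
    - {"gripper": 1, "linear": [1.2, 3, 2], "roll": 0}
    - {"gripper": 1, "linear": [1.2, 2.7, 2.3], "roll": 0}
    - {"gripper": 1, "linear": [2, 2.5, 3], "roll": 0}
    - {"gripper": 1, "linear": [1.7, 2.5, 3], "roll": 0}
    - {"gripper": 1, "linear": [1.7, 2.5, 3], "roll": 0}
    - {"gripper": 1, "linear": [1.7, 2.5, 3], "roll": 0}
    - {"gripper": 1, "linear": [1.7, 2, 3], "roll": 0}
    - {"gripper": 1, "linear": [0, 0, 0], "roll": 0}

```text
t: 11.18
tcp_pos: [0.6181, 0.2105, 0.153]
tool_rot: [0.504, -3.098, -0.002]
force: [-0.4, 0.5, 0.8]
width: -0.0002
finger_force: 0.0
```

```bash
python3 -c "
from h import *
valve()
go([(-54,7,-4),(-55,3,-4)])"
```

```text
valve 39 19.107733603201304 60.498081476587636 -6.395119744679056 deg 17.528217601716946
t 11.2333 tcp [0.618 0.21  0.153] q [ 0.26  0.41  1.6   0.    1.13 -1.63] F [-0.2  0.1  0.4] y yaw 108.49 P wheel [-50.2  17.3  -4.2]
(-54, 7, -4) [0.623 0.216 0.174] tool mm [4.9 3.8 9. ]
(-55, 3, -4) [0.621 0.216 0.171] tool mm [2.  1.  3.5]
```

>>> jog_arm:
  series:
    - {"gripper": 1, "linear": [1.7, 1.3, 3], "roll": 0}
    - {"gripper": 1, "linear": [1.7, 1.3, 3], "roll": 0}
    - {"gripper": 1, "linear": [1.5, 1.0, 2.5], "roll": 0}
    - {"gripper": 1, "linear": [0, 0, 0], "roll": 0}

```text
t: 11.57
tcp_pos: [0.6132, 0.2119, 0.1451]
tool_rot: [0.504, -3.099, -0.001]
force: [0.5, 1.1, 1.4]
width: 0.0002
finger_force: 0.1
```

```bash
cat >> h.py <<'E'
def stem(n):
    """stem angle from the brass pixels cast on the wheel's middle plane; spoke-independent hub from cap ellipse"""
    p,d=robot.capture(n);cv2.imwrite(f"pics/{n}_l.png",p);np.save(n+"_l.npy",d)
    hsv=cv2.cvtColor(p,cv2.COLOR_BGR2HSV);m=cv2.inRange(hsv,(12,110,50),(30,255,255));v,u=np.nonzero(m);out=[]
    for a,b in zip(u,v):
        q=wf(onplane(n,(float(a),float(b)),H,ax))
        if 45<np.hypot(q[0],q[1])<82 and abs(q[0])<45 and q[1]>0: out.append(q)
    q=np.array(out);print(n,len(q),q.mean(0).round(1) if len(q) else 0,"deg",np.degrees(np.arctan2(*q[:,:2].mean(0))).round(1) if len(q) else 0)
E
python3 -c "
from h import *
valve();stem('scene');stem('top')
go([(-55,3,-4)])"
```

```text
valve 41 8.119839976423002 62.96505344198715 -6.644960564660325 deg 7.348187713672677Traceback (most recent call last):
  File "<string>", line 3, in <module>
    valve();stem('scene');stem('top')
            ~~~~^^^^^^^^^
  File "h.py", line 49, in stem
    q=wf(onplane(n,(float(a),float(b)),H,ax))
         ~~~~~~~^^^^^^^^^^^^^^^^^^^^^^^^^^^^
  File "h.py", line 11, in onplane
    o,d=ray(n,px);return o+d*((p0-o)@nv)/(d@nv)
        ~~~^^^^^^
  File "h.py", line 5, in ray
    c=robot.get_calibration(n);f=240/np.tan(np.radians(c["fov_y"]/2))
ValueError: time passes only in moves, steps and waits
```

```bash
python3 - <<'E'
s=open('h.py').read()
s=s.replace("from scipy","import functools\nfrom scipy",1).replace("robot.get_calibration(","cal(")
s=s.replace("def ray(","cal=functools.cache(robot.get_calibration)\ndef ray(",1)
s+='''
def spokes(n):
    T=cal(n)['T'] if n!='wrist' else wristT()
    p,d=robot.capture(n);c=cloud(n,d,T);D=(c-H)*1000;r,v,a=D@rt,D@up,D@ax
    R2=np.hypot(r,v);hsv=cv2.cvtColor(p,cv2.COLOR_BGR2HSV);k0=(R2>45)&(R2<85)&(d>0)&(hsv[...,2]>110)&(hsv[...,1]<60)&(abs(a)<40)
    fr=np.percentile(a[k0],10);k=k0&(a<fr+5)
    t=np.arctan2(r[k],v[k]);
    for e in(36,108,180,252,324):
        x=np.degrees((t-np.radians(e)+np.pi)%(2*np.pi)-np.pi);y=x[abs(x)<25]
        print(n,e,len(y),np.median(y).round(1) if len(y) else None,end=' | ')
    ring=(R2>100)&(R2<112)&(hsv[...,2]>110)&(hsv[...,1]<60)&(a<fr+8)&(d>0)
    print("front n",fr.round(1),"ring",ring.sum(),r[ring].mean(),v[ring].mean())
'''
open('h.py','w').write(s)
E
python3 -c "
from h import *
stem('scene');stem('top');spokes('scene');spokes('top')
go([(-55,3,-4)])"
```

```text
scene 94 [ 9.1 54.7 -0. ] deg 9.5
top 0 0 deg 0
scene 36 210 7.7 | scene 108 213 6.1 | scene 180 165 4.6 | scene 252 172 7.1 | scene 324 53 9.5 | front n -26.6 ring 1607 17.82878854918898 -9.96007889362042
top 36 66 8.0 | top 108 114 4.7 | top 180 111 7.7 | top 252 39 5.8 | top 324 0 None | front n -22.4 ring 827 10.07757143812926 -36.57658601992463
t 11.8667 tcp [0.613 0.212 0.145] q [ 0.27  0.41  1.62  0.    1.11 -1.63] F [-0.3 -0.3 -0.3] y yaw 108.48 P wheel [-52.9   8.4  -3.9]
(-55, 3, -4) [0.621 0.216 0.171] tool mm [2.8 2.1 4.6]
```

>>> jog_arm:
  series:
    - {"gripper": 1, "linear": [1, 0.7, 1.8], "roll": 0}
    - {"gripper": 1, "linear": [1, 0.7, 1.8], "roll": 0}
    - {"gripper": 1, "linear": [1, 0.6, 1.6], "roll": 0}
    - {"gripper": 1, "linear": [0, 0, 0], "roll": 0}

```text
t: 12.2
tcp_pos: [0.6109, 0.2128, 0.1415]
tool_rot: [-0.504, 3.1, 0.0]
force: [-1.4, -1.2, 4.2]
width: 0.0004
finger_force: 0.9
```

```bash
python3 -c "
from h import *
valve();stem('scene');spokes('scene');spokes('top')
go([(-53,5,-60)])"
```

```text
valve 43 4.158615382745377 63.63272923188188 -6.893188812907365 deg 3.739156808278746
scene 78 [ 3.4 57.2 -0. ] deg 3.4
scene 36 208 3.5 | scene 108 203 2.1 | scene 180 181 0.7 | scene 252 184 3.3 | scene 324 43 5.1 | front n -26.7 ring 1617 18.414828598899195 -8.719912957524778
top 36 41 4.6 | top 108 130 0.5 | top 180 110 3.6 | top 252 22 0.9 | top 324 0 None | front n -22.7 ring 808 11.598311784429956 -35.835626949604915
t 12.4 tcp [0.611 0.213 0.141] q [ 0.27  0.41  1.63  0.    1.1  -1.63] F [-2.  -0.2  5.9] y yaw 108.48 P wheel [-54.7   4.   -3.8]
(-53, 5, -60) [0.576 0.199 0.2  ] tool mm [ 48.1  -1.8 -29. ]
```

>>> jog_arm:
  series:
    - {"gripper": 1, "linear": [0.4, 0.2, 1], "roll": 0}
    - {"gripper": 1, "linear": [0.4, 0.2, 1], "roll": 0}
    - {"gripper": 1, "linear": [0, 0, 0], "roll": 0}
    - {"gripper": 1, "linear": [2, 0, -3], "roll": 0}
    - {"gripper": 1, "linear": [12, -0.5, -8], "roll": 0}
    - {"gripper": 1, "linear": [14, -0.5, -8.5], "roll": 0}
    - {"gripper": 1, "linear": [14, -0.5, -8.5], "roll": 0}
    - {"gripper": 1, "linear": [30, 0, -8], "roll": 0}
    - {"gripper": 1, "linear": [35, 0, -8], "roll": 0}
    - {"gripper": 1, "linear": [35, 0, -8], "roll": 0}
    - {"gripper": 1, "linear": [35, 0, -8], "roll": 0}
    - {"gripper": 1, "linear": [35, 0, -8], "roll": 0}

```text
t: 13.4
tcp_pos: [0.407, 0.1435, 0.2058]
tool_rot: [0.505, -3.099, 0.0]
force: [-0.4, -0.4, 0.4]
width: -0.0003
finger_force: 0.0
```

```bash
python3 -c "
from h import *
robot.capture('top')
valve();stem('scene');spokes('scene');spokes('top');spokes('wrist')
for a in (1,):
    p=cv2.imread('pics/scene_l.png')
go([])"
```

```text
valve 40 0.9240742810464695 63.17313464917286 -6.634586510545918 deg 0.8380426398069352
scene 67 [ 0.1 58.5 -0. ] deg 0.1
scene 36 237 1.5 | scene 108 231 0.2 | scene 180 188 -1.6 | scene 252 167 -0.3 | scene 324 193 1.2 | front n -25.9 ring 1978 4.769972255394375 6.374582765152285
top 36 192 -0.6 | top 108 144 -1.0 | top 180 102 0.9 | top 252 171 1.3 | top 324 192 -0.2 | front n -23.2 ring 1384 -5.153155074226349 -0.8917707048045076Traceback (most recent call last):
  File "<string>", line 4, in <module>
    valve();stem('scene');spokes('scene');spokes('top');spokes('wrist')
                                                        ~~~~~~^^^^^^^^^
  File "h.py", line 59, in spokes
    fr=np.percentile(a[k0],10);k=k0&(a<fr+5)
    return _quantile_unchecked(
        a, q, axis, out, overwrite_input, method, keepdims, weights)
    return _ureduce(a,
                    func=_quantile_ureduce_func,
    ...<5 lines>...
                    overwrite_input=overwrite_input,
                    method=method)
    r = func(a, **kwargs)
    result = _quantile(arr,
                       quantiles=q,
    ...<2 lines>...
                       out=out,
                       weights=wgt)
    slices_having_nans = np.isnan(arr[-1, ...])
                                  ~~~^^^^^^^^^
IndexError: index -1 is out of bounds for axis 0 with size 0
```

All views agree on about 0° (spoke averages 0.2° and 0.1°). The arm is clear, so I'm handing in.

```bash
python3 -c "
from plant import robot
print(robot.hand_in())"
```

```text
the job is handed in; nothing more can be done
None
```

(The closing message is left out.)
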